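# Lock the easel strut: pin home, R-clip on

## Robot

A 7-joint arm with a two-finger parallel gripper is mounted at the origin on the work surface. World frame = base frame: x ahead of the robot, y to its left, z up, the work surface at z = 0. Lengths are in m, angles in rad, forces in N, time in s.
With the tool pointing down it reaches from about 0.4 to 0.85 m from the base axis. Payload 4.5 kg.
Tool frame: the origin (TCP) lies midway between the tips of the shut fingers; the grasp point (between the pads) lies 19 mm behind it; z points along the fingers, y is the line along which they close (so a half turn about z gives the same grasp; the last joint's range is limited). The gripper opens to 88 mm and grips with 3 to 60 N. Pads are 18 mm wide; open, the fingers measure 123 mm over their backs; the gripper's body (75 mm by 187 mm) begins 45 mm behind the grasp point.
Start: joints at [1.163, 0.689, -0.195, 1.565, 0.157, 0.902, -0.215], TCP at [0.267, -0.565, 0.239] pointing down, gripper open.
Joint ranges: [-3.01, 3.01], [-0.46, 2.08], [-1.47, 1.51], [0.13, 2.56], [-1, 4.14], [0.04, 2.09], [-2.66, 2.66]. Speed limits (rad/s): [2.57, 2.57, 3.14, 3.14, 3.14, 3.14, 3.14].

## Interface

Orientations are given as a unit quaternion [x, y, z, w].
In Python, from plant import r gives the robot as it stands.
- The arm moves only by the tool carry_out, never from a script. Its argument "plan" is a list of rows, each an object with "rot": the turn, a rotation vector about the tool's x, y, z in rad, a list of three; "xyz": the shift along the tool's x, y, z in m, a list of three; "grip": the closure in counts, from 0 (fully open) to 255 (shut). In form: [{"rot": [wx, wy, wz], "xyz": [dx, dy, dz], "grip": grip}, ...]. A call has 1 to 8 rows; each row is the pose to reach, as a shift and turn from the pose commanded when the call began, along the tool's axes at that moment; what a row does not reach only later rows make up. A row lasts 1/12 s, in which the tool goes at most 41.7 mm and 7.16 degrees, less where a joint would pass 70% of its speed; a pose out of reach is approached as far as the arm can. A call with a gripper value outside its range is refused whole. The fingers move at their own pace and stop on an object; "squeeze" is the grip in N (left out, the last holds). Time passes only in rows, so rows that repeat a pose let the fingers close. It gives the time, the measured TCP pose, the force, the opening and the grip force at its end, in the units of the state.
- r.get_state(): the state, without advancing time (a new reading comes with each control period).
- r.snapshot(name): name is "scene" or "top" or "wrist"; returns the picture (400x640x3 uint8, red, green, blue); there is no depth.
- r.camera_params(name): a dict with "fx", "fy", "cx", "cy" (pixels), "distortion" ([k1, k2, p1, p2, k3] as OpenCV has them; the pictures are not rectified), "position" and "attitude" of the camera in the world; the wrist camera has in their place "hand_eye" (4x4, takes a point from camera to tool coordinates, whose origin is the TCP and whose axes are the flange's). Camera axes: x right, y down, z forward; pixel columns grow to the right and rows downward; lengths in m; the calibration is good to about 2 mm. A picture is of the moment at which its call begins: read the wrist's pose just before it. camera_params takes no time and is no camera call.
- r.finish_job(): hands the job in; it is judged then, once.
The state is a dict: "clock": time; "q": joint angles; "qd": joint speeds; "joint_torque": joint torques, N m; "tool_pos": TCP position; "eef_rot": TCP orientation; "contact_force": force on the tool from outside, world axes, zero at the start; "moment": the same for the moment, N m; "opening": opening from 0.0 (shut) to 1.0 (fully open); "finger_force": force on a finger pad.
Only numpy, scipy, OpenCV 4.12 (cv2) and the standard library are available. Lean on these libraries where they do the work, as an engineer would, in place of code of your own. Each camera call takes 0.05 s, during which the arm holds its last target. There are 200 camera calls.

## Task

Lock the strut of the table easel: push the steel pin gently through its bracket until the washer under its head sits fully home against the cheek, then lift the R-clip out of the wooden block and push its straight leg down through the cross hole near the pin's far end until the bow springs over the pin and the clip is fully seated. Feel your way and never force pin, bracket or clip (25 N is plenty); then let go, and leave the other things on the table where they are.

Things in the scene. Friction and masses are not known exactly. Their poses are not given: they have to be found in the camera images.
- bracket: dark steel foot bracket of a table easel, screwed down: plate 150 x 110 x 8 mm, two upright cheeks (outer faces 27 mm either side of the middle, 116 mm high), a timber strut between them rising in +y to a canvas 275 mm away. Origin: centre of the plate's underside, z up. The steel pin lies level along its x, 100 mm up: head on the -x side (robot's side), drilled end on the +x side
- lockpin (a joint): how far the pin still stands out, m: the gap between the washer under its head and the cheek. 0 = fully home; at the start 0.014 to 0.024. It is pushed home in the bracket's +x direction, slides with about 4 N of drag, stays where it is left and meets a hard stop at 0
- pin_head (a point): centre of the outer (-x) face of the pin's round head, on the pin's axis; axes parallel to the bracket's. Head 34 mm across, 10 mm thick; the washer under it 40 mm across, 3 mm thick. It moves with the pin
- pin_cross (a point): point on the pin's axis in the middle of its cross hole, 91 mm from the head's outer face; moves along with the pin, axes stay parallel to the bracket's. The pin is 24 mm in diameter and ends 14 mm farther on. With the pin home this point is 24 mm clear of the +x cheek. The hole is 7.5 mm wide, through, square to the axis, its mouths barely chamfered (0.7 mm)
- pin_end (a point): centre of the pin's far (+x) end face. The pin can roll about its axis and starts rolled by up to 0.95 rad either way (not given): the hole's upper mouth lies up to 10 mm to the bracket's +y or -y side of the pin's top; look or feel for it. Rolling drags about 0.07 N m (6 N at the rim): a leg a few mm inside the mouth can draw the hole upright by moving sideways
- clip_coil (a point): centre of the coil of the R-clip (5 mm steel wire, about 75 g): the top of the clip, 22 mm across, 10 mm thick along its y, with flat sides to grip. Axes: z up along the straight leg, x from the straight leg towards the bow, y square to the clip's flat. The straight leg's line lies 8.5 mm to the -x side of this point, its foot 70 mm below
- clip_foot (a point): blunt lower end of the clip's straight leg (5 mm diameter, 4.2 mm in the last 1.5 mm), axes as the coil's. At the start the clip stands upright in a slot of a wooden block (60 x 100 mm, top 48 mm above the table), with 1 to 1.5 mm of play all round and its foot 6 mm above the table
- clip_seat (a point): point on the straight leg's line 28 mm above its foot, 42 mm below the coil's centre. With the clip fully seated it lies on the pin's axis at the cross hole, and the clip's rigid shoulder comes to rest on the pin (resistance then rises within 1 to 3 mm: stop there). The bow may lie on either side of the pin
- bow (a joint): opening of the clip's springy bow, rad, 0 = relaxed. The bow is on the clip's +x side, its flared tip 3 mm higher than the leg's foot. Going down over the pin it touches when the seat point is about 23 mm above the pin's axis, opens to about 0.15 (at 13 mm) and springs shut under the pin at about 3 mm. Pushing it over takes 5 to 15 N. Seated it reads about 0
- clip: the whole R-clip; origin and axes are those of clip_foot
- paint_tube: flat paint tube, 86 x 30 x 16 mm, bystander
- palette_knife: palette knife lying between block and bracket, 190 mm long, bystander
- tub: white paint tub, 76 mm across, 55 mm high, bystander
- mug: white mug, 85 mm high, bystander
- oil_bottle: amber bottle, 130 mm high, bystander
- brush_pot: green pot with brushes, about 250 mm high, bystander
- scraper: scraper with a wooden handle, about 140 mm long, bystander

How it is judged:
By the outcome, as a careful person would: the job done as asked, in the order asked, and still so for the second after the job is handed in, with the robot touching nothing.
It also fails if it takes over 72 s, if anything falls off the work surface, if the arm or the gripper's body presses on something with over 40 N, if the wrist force passes 120 N, or if a joint passes its speed limit or range.

## Working session

There is one attempt and no reset: what is moved stays moved. The work goes in short steps, Python scripts to look and compute and a tool call to move; the robot and the scene stay as the last step left them, time stands still between calls to the robot, and variables do not carry over. Pictures are saved under pics/ and viewed, at most 10 in all, crops included, and the job is handed in when it is done.

Besides the shell and the picture viewer there is one more tool, called after "Call:" as name(argument=value, ...) on one line, values as JSON. carry_out: Moves the arm, as the interface text tells. Its arguments: {"type":"object","properties":{"plan":{"type":"array"},"squeeze":{"type":"number"}},"required":["plan"]}

```bash
ls; mkdir -p pics
python3 - <<'E'
from plant import r
import cv2,numpy as np
s=r.get_state();print({k:np.round(v,3).tolist() for k,v in s.items()})
ims=[]
for n in["scene","top"]:
    im=r.snapshot(n)[:,:,::-1];cv2.imwrite(f"pics/{n}0.png",im);p=r.camera_params(n);print(n,p)
    ims.append(im)
im=r.snapshot("wrist")[:,:,::-1];cv2.imwrite("pics/wrist0.png",im);print(r.camera_params("wrist"))
E
```

```text
pics
{'clock': 0.0, 'q': [1.163, 0.69, -0.195, 1.566, 0.157, 0.903, -0.215], 'qd': [0.001, 0.001, -0.0, 0.002, 0.002, -0.0, 0.001], 'joint_torque': [-0.001, -52.755, -1.267, -15.343, -0.053, 0.007, 0.0], 'tool_pos': [0.267, -0.564, 0.238], 'eef_rot': [0.976, 0.219, -0.0, -0.001], 'contact_force': [-0.5, 0.391, -0.244], 'moment': [0.023, 0.007, -0.033], 'finger_force': 0.0, 'opening': 1.003}
scene {'fx': 371.2383212301405, 'fy': 371.2383212301405, 'cx': 319.58456271922137, 'cy': 196.52250243549796, 'distortion': array([-0.02345346,  0.        ,  0.        ,  0.        ,  0.        ]), 'position': array([ 1.26489256, -0.43980603,  0.53231116]), 'attitude': array([ 0.71439951,  0.50015761, -0.2774752 , -0.40309207])}
top {'fx': 461.8373733574162, 'fy': 461.8373733574162, 'cx': 323.13518864536684, 'cy': 208.91096146108637, 'distortion': array([0.02478749, 0.        , 0.        , 0.        , 0.        ]), 'position': array([ 0.36092448, -0.16908893,  1.29967033]), 'attitude': array([-0.69540149,  0.71352793, -0.0654733 ,  0.05484435])}
{'fx': 357.0738843822312, 'fy': 357.0738843822312, 'cx': 317.45898552289833, 'cy': 195.24836954317016, 'distortion': array([-0.04342959,  0.        ,  0.        ,  0.        ,  0.        ]), 'hand_eye': array([[ 4.00985994e-05, -9.50680495e-01, -3.10171880e-01,
         7.93998011e-02],
       [ 9.99999983e-01, -1.77678984e-05,  1.83737459e-04,
         4.70290779e-04],
       [-1.80186721e-04, -3.10171882e-01,  9.50680478e-01,
        -1.44722923e-01],
       [ 0.00000000e+00,  0.00000000e+00,  0.00000000e+00,
         1.00000000e+00]])}
```

View pics/scene0.png

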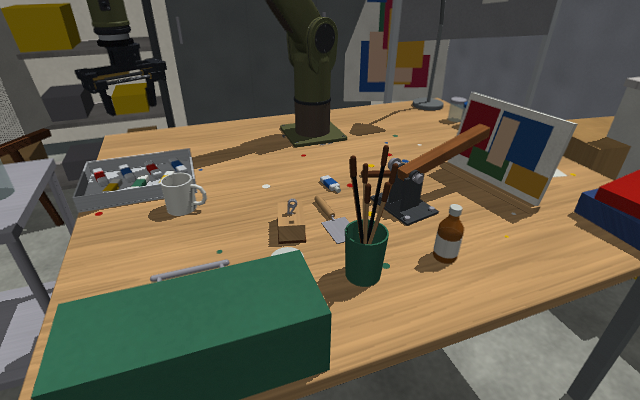

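View pics/top0.png

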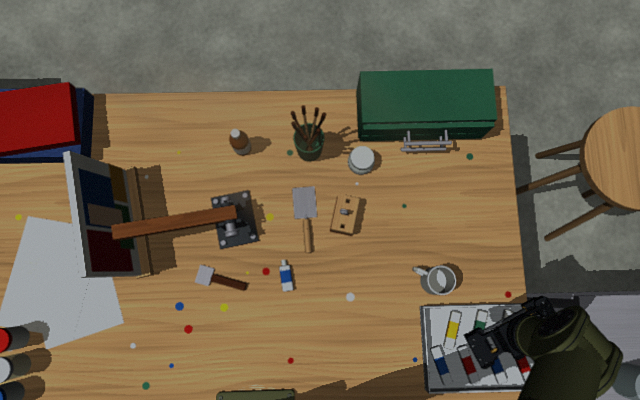

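The scene view shows the clip's block at about (291,225) and the bracket at about (410,190) with the brush pot in front. In the top view the block is at (345,213), the clip at (345,211), the bracket plate at (235,220) and the pin head at about (231,232), with up = +x and left = +y.

```bash
cat > h.py <<'E'
import numpy as np,cv2
from scipy.spatial.transform import Rotation as R
from plant import r
def cam(n,s=None):
    p=r.camera_params(n)
    K=np.array([[p["fx"],0,p["cx"]],[0,p["fy"],p["cy"]],[0,0,1]])
    if n=="wrist":
        s=s or r.get_state();Rt=R.from_quat(s["eef_rot"]).as_matrix();H=p["hand_eye"]
        return K,p["distortion"],Rt@H[:3,:3],Rt@H[:3,3]+s["tool_pos"]
    return K,p["distortion"],R.from_quat(p["attitude"]).as_matrix(),np.array(p["position"])
def ray(c,uv):
    K,d,Rm,t=c
    v=cv2.undistortPoints(np.array([[uv]],float),K,d)[0,0]
    w=Rm@np.array([v[0],v[1],1]);return t,w/np.linalg.norm(w)
def plane(c,uv,z):
    t,w=ray(c,uv);return t+w*(z-t[2])/w[2]
def tri(*cu):
    A=np.zeros((3,3));b=np.zeros(3)
    for c,uv in cu:
        t,w=ray(c,uv);P=np.eye(3)-np.outer(w,w);A+=P;b+=P@t
    x=np.linalg.solve(A,b)
    return x,[float(np.linalg.norm((np.eye(3)-np.outer(ray(c,u)[1],ray(c,u)[1]))@(x-c[3]))) for c,u in cu]
def proj(c,X):
    K,d,Rm,t=c
    return cv2.projectPoints((Rm.T@(np.array(X)-t)).reshape(1,1,3),np.zeros(3),np.zeros(3),K,d)[0].ravel()
def save(name,img,box=None,k=1):
    if box: x0,y0,x1,y1=box;img=img[y0:y1,x0:x1]
    cv2.imwrite(f"pics/{name}.png",cv2.resize(img,None,fx=k,fy=k,interpolation=cv2.INTER_CUBIC))
E
python3 - <<'E'
from h import *
print(R.from_quat(cam("top")[2] is not None and r.get_state()["eef_rot"]).as_matrix().round(3))
t=cam("top");sc=cam("scene")
print("coil",plane(t,(346,211),.076),tri((t,(346,211)),(sc,(291,203))))
print("block c",plane(t,(345,214),.048))
print("plate",[plane(t,u,.008).round(3) for u in[(210,198),(250,192),(260,238),(220,248)]])
print("head",plane(t,(231,234),.1))
a=cv2.imread("pics/top0.png");b=cv2.imread("pics/scene0.png")
A=cv2.resize(a[175:265,195:375],None,fx=4,fy=4,interpolation=cv2.INTER_CUBIC)
B=cv2.resize(b[150:250,270:450],None,fx=4,fy=4,interpolation=cv2.INTER_CUBIC)[:240]
cv2.imwrite("pics/crop0.png",np.vstack([A,B]))
E
```

```text
[[ 0.904  0.428 -0.001]
 [ 0.428 -0.904  0.001]
 [-0.    -0.001 -1.   ]]
coil [ 0.56398204 -0.25169392  0.076     ] (array([ 0.56483447, -0.25041185,  0.07334809]), [0.0015178763208066103, 0.0015178763208065639])
block c [ 0.56034623 -0.25054216  0.048     ]
plate [array([0.622, 0.128, 0.008]), array([0.637, 0.015, 0.008]), array([ 0.505, -0.013,  0.008]), array([0.479, 0.099, 0.008])]
head [0.50674581 0.051505   0.1       ]
```

View pics/crop0.png

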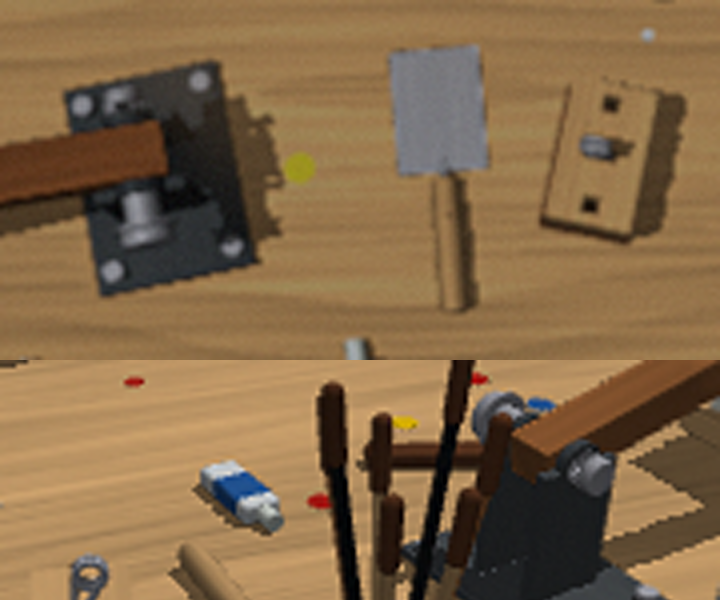

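The crop shows the plate corners (top picture) at about (211,198), (249.5,190.5), (259.5,240.5), (220.5,249). The pin runs from the drilled end at about (225,199) to the head at (231,235). In the scene picture the pin end is at about (419,177) and the head at about (395,253-150).

```bash
cat >> h.py <<'E'
def goto(pos,Rm):
    s=r.get_state();Rt=R.from_quat(s["eef_rot"]).as_matrix()
    print("now",s["tool_pos"].round(4) if hasattr(s["tool_pos"],'round') else s["tool_pos"],"t",s["clock"])
    print("xyz",(Rt.T@(np.array(pos)-s["tool_pos"])).round(4),"rot",R.from_matrix(Rt.T@Rm).as_rotvec().round(4))
def ori(psi,tilt):
    # tool x along yaw psi, z down, then z tilted forward (towards tool x) by tilt
    c,s=np.cos(psi),np.sin(psi)
    base=np.array([[c,s,0],[s,-c,0],[0,0,-1.]])
    return base@R.from_euler('y',tilt).as_matrix()
E
python3 - <<'E'
from h import *
t=cam("top");sc=cam("scene")
P=[plane(t,u,.008)[:2] for u in[(211.3,198),(249.5,190.5),(259.5,240.5),(220.5,249)]]
print(np.round(P,3),"c",np.mean(P,0))
x=P[0]-P[3]+P[1]-P[2];y=P[0]-P[1]+P[3]-P[2]
print(np.arctan2(x[1],x[0]),np.arctan2(-y[0],y[1]),[np.linalg.norm(P[i]-P[i-1]) for i in range(4)])
e=tri((t,(225,198.7)),(sc,(419.5,177.5)));print("end",e)
h=plane(t,(230.7,236),.1);print("head",h,np.arctan2(*(e[0]-h)[[1,0]]))
print(ori(0,.7).round(2))
psi=-0.195+0
c=np.mean(P,0);psi=np.arctan2(x[1],x[0])-0*1
u=np.array([np.cos(psi),np.sin(psi)]);print(psi,"head loc",u@(h[:2]-c),np.cross(u,h[:2]-c),"end",u@(e[0][:2]-c),np.cross(u,e[0][:2]-c))
E
```

```text
[[ 0.622  0.125]
 [ 0.641  0.017]
 [ 0.498 -0.011]
 [ 0.477  0.097]] c [0.55940312 0.05690958]
0.18961347645786275 0.1833154145742134 [np.float64(0.14799289820992584), np.float64(0.10963678041815123), np.float64(0.14636979508661005), np.float64(0.11032011231183074)]
end (array([0.60082367, 0.06817106, 0.1008444 ]), [0.0004850791971153246, 0.0004850791971152633])
head [0.50153585 0.05224237 0.1       ] 0.15907400499318794
[[ 0.76  0.    0.64]
 [ 0.   -1.    0.  ]
 [ 0.64  0.   -0.76]]
0.18961347645786275 head loc -0.0577097979497794 0.0063232257375905425 end 0.042800725476625785 0.003252732841549407<stdin>:12: DeprecationWarning: Arrays of 2-dimensional vectors are deprecated. Use arrays of 3-dimensional vectors instead. (deprecated in NumPy 2.0)
```

Run:
```python
from h import *
goto([.598,.064,.21],ori(.187,0))
```

```text
now [ 0.267  -0.5646  0.2381] t 0.15
xyz [ 0.568  -0.4266  0.0286] rot [-0.0014  0.0003  0.2548]
```

Call:
carry_out(plan=[{"rot": [0, 0, 0], "xyz": [0.032, -0.024, 0], "grip": 255}, {"rot": [0, 0, 0], "xyz": [0.064, -0.048, 0], "grip": 255}, {"rot": [0, 0, 0], "xyz": [0.096, -0.072, 0], "grip": 255}, {"rot": [0, 0, 0], "xyz": [0.128, -0.096, 0], "grip": 255}, {"rot": [0, 0, 0], "xyz": [0.16, -0.12, 0], "grip": 255}, {"rot": [0, 0, 0], "xyz": [0.192, -0.144, 0], "grip": 255}, {"rot": [0, 0, 0], "xyz": [0.224, -0.168, 0], "grip": 255}, {"rot": [0, 0, 0], "xyz": [0.256, -0.192, 0], "grip": 255}], squeeze=20)

```text
clock: 0.82
tool_pos: [0.417, -0.2801, 0.2387]
eef_rot: [0.976, 0.219, -0.0, -0.0]
contact_force: [0.0, 0.9, -0.2]
opening: 0.42
finger_force: 0.0
```

Call:
carry_out(plan=[{"rot": [0, 0, 0], "xyz": [0.032, -0.024, 0], "grip": 255}, {"rot": [0, 0, 0], "xyz": [0.064, -0.048, 0], "grip": 255}, {"rot": [0, 0, 0], "xyz": [0.096, -0.072, 0], "grip": 255}, {"rot": [0, 0, 0], "xyz": [0.128, -0.096, 0], "grip": 255}, {"rot": [0, 0, 0], "xyz": [0.16, -0.12, 0], "grip": 255}, {"rot": [0, 0, 0], "xyz": [0.192, -0.144, 0], "grip": 255}, {"rot": [0, 0, 0], "xyz": [0.224, -0.168, 0], "grip": 255}, {"rot": [0, 0, 0], "xyz": [0.256, -0.192, 0], "grip": 255}])

```text
clock: 1.48
tool_pos: [0.5663, 0.003, 0.2386]
eef_rot: [0.976, 0.219, -0.0, 0.0]
contact_force: [1.8, 0.5, 1.1]
opening: 0.009
finger_force: 0.0
```

Call:
carry_out(plan=[{"rot": [0, 0, 0.12], "xyz": [0.028, -0.022, 0.014], "grip": 255}, {"rot": [0, 0, 0.25], "xyz": [0.056, -0.043, 0.028], "grip": 255}, {"rot": [0, 0, 0.25], "xyz": [0.056, -0.043, 0.028], "grip": 255}, {"rot": [0, 0, 0.25], "xyz": [0.056, -0.043, 0.028], "grip": 255}, {"rot": [0, 0, 0.25], "xyz": [0.056, -0.043, 0.028], "grip": 255}])

```text
clock: 1.9
tool_pos: [0.5976, 0.063, 0.2104]
eef_rot: [0.995, 0.096, -0.001, 0.001]
contact_force: [-0.1, -1.0, 0.6]
opening: 0.006
finger_force: 0.0
```

Run:
```python
from h import *
s=r.get_state();c=cam("wrist",s);im=r.snapshot("wrist")[:,:,::-1]
cv2.imwrite("pics/w1.png",im);np.save("w1.npy",np.r_[s["tool_pos"],s["eef_rot"]])
print(s["tool_pos"],s["eef_rot"])
u=proj(c,[.601,.068,.1]);h=proj(c,[.5015,.053,.1]);print(u,h)
cx,cy=(u+h)/2
x0=int(np.clip(cx-130,0,380));y0=int(np.clip(cy-95,0,210))
print(x0,y0);save("w1c",im,(x0,y0,x0+260,y0+190),3)
```

```text
[0.59764182 0.06299154 0.21037405] [ 9.95364592e-01  9.61691085e-02 -6.49853901e-04  6.40268516e-04]
[310.45495677 184.94742558] [306.03223887 300.43702882]
178 147
```

View pics/w1c.png

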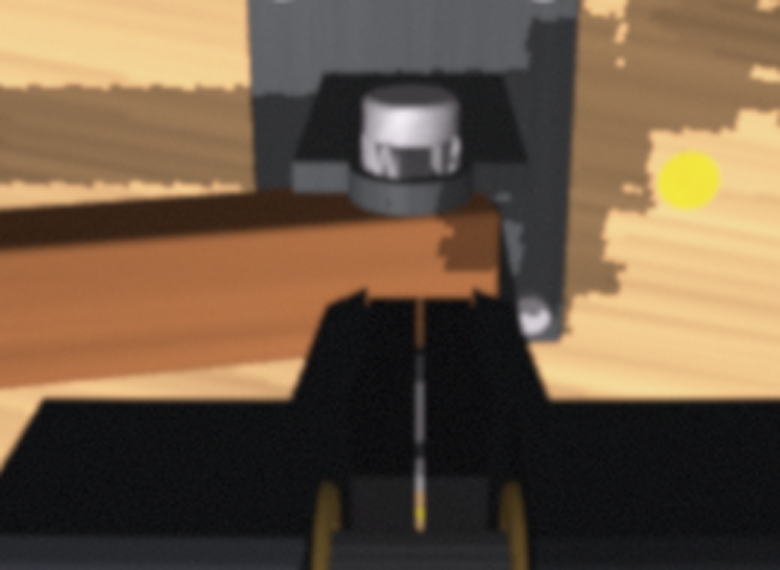

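The crop shows the pin's drilled end, spanning x≈362–462 and y≈85–180 in the crop, so its axis is at full-picture column ≈315. A dark patch at (410,160) could be shadow or the hole, so I'll recheck it once the pin is home.

Run:
```python
from h import *
c=cam("wrist");psi=.187
u=np.array([np.cos(psi),np.sin(psi)]);v=np.array([-u[1],u[0]]);C=np.array([.559,.057])
p=plane(c,(178+411/3,147+120/3),.105)
d=p[:2]-C;print(p,u@d,v@d)
# far end rim (top of end face) 
p=plane(c,(178+411/3,147+90/3),.108);d=p[:2]-C;print("end",u@d,v@d)
for y in [.003]:
    w=C-.095*u+y*v;goto([*w,.10],ori(psi,.75));goto([*w,.16],ori(psi,.75));
```

```text
[0.60164927 0.06358158 0.105     ] 0.043129338004247376 -0.001462173745593067
end 0.0515246367907722 -0.0014624868381321182
now [0.5978 0.062  0.2108] t 1.95
xyz [-0.1339 -0.006   0.1109] rot [-1.000e-04  7.508e-01  4.100e-03]
now [0.5978 0.062  0.2108] t 1.95
xyz [-0.134  -0.0059  0.0509] rot [-1.000e-04  7.508e-01  4.100e-03]
```

Call:
carry_out(plan=[{"rot": [0, 0.12, 0], "xyz": [-0.035, -0.002, 0], "grip": 255}, {"rot": [0, 0.24, 0], "xyz": [-0.07, -0.004, 0.0], "grip": 255}, {"rot": [0, 0.36, 0], "xyz": [-0.105, -0.004, 0.0], "grip": 255}, {"rot": [0, 0.48, 0], "xyz": [-0.134, -0.004, 0.025], "grip": 255}, {"rot": [0, 0.6, 0], "xyz": [-0.134, -0.004, 0.055], "grip": 255}, {"rot": [0, 0.7, 0], "xyz": [-0.134, -0.004, 0.085], "grip": 255}, {"rot": [0, 0.75, 0], "xyz": [-0.134, -0.004, 0.109], "grip": 255}, {"rot": [0, 0.75, 0], "xyz": [-0.134, -0.004, 0.109], "grip": 255}])

```text
clock: 2.62
tool_pos: [0.5294, 0.0289, 0.2186]
eef_rot: [0.979, 0.089, 0.185, 0.004]
contact_force: [0.3, -0.8, 0.0]
opening: 0.009
finger_force: 0.0
```

Run:
```python
from h import *
s=r.get_state();c=cam("wrist",s);im=r.snapshot("wrist")[:,:,::-1]
print(s["tool_pos"],s["contact_force"],s["q"])
Rt=R.from_quat(s["eef_rot"]).as_matrix();print("bracket x in tool",(Rt.T@[np.cos(.187),np.sin(.187),0]).round(3))
save("w2c",im,(150,60,490,360),2.3)
```

```text
[0.52935456 0.02887593 0.21859916] [ 0.30862591 -0.7520976   0.02761657] [-0.13584846  0.50647414 -0.03920926  2.22973138  0.99067901  0.06502989
 -2.53622163]
bracket x in tool [ 0.933 -0.014  0.36 ]
```

View pics/w2c.png

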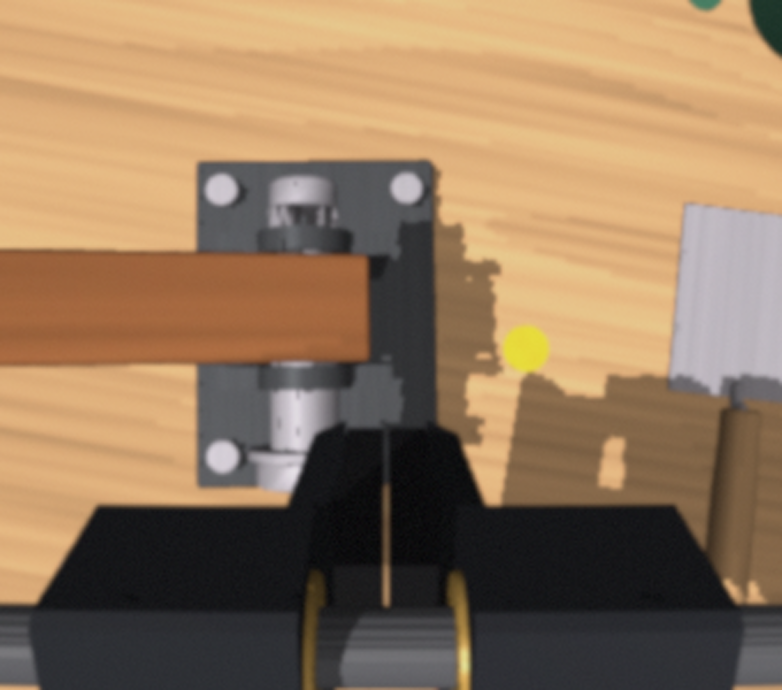

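Joint 6 reached its lower limit (0.065), so the forward tilt can't be reached here. The picture shows the head at about (280,470), the strut along y, and the hand offset. I'll push with the tool vertical, after checking the strut height.

Run:
```python
from h import *
s=r.get_state();psi=.187
w1=np.load("w1.npy");S={"tool_pos":w1[:3],"eef_rot":w1[3:]}
cw=cam("wrist",S);c2=cam("wrist",s);t=cam("top");sc=cam("scene")
u=np.array([np.cos(psi),np.sin(psi)]);v=np.array([-u[1],u[0]]);C=np.array([.559,.057])
L=lambda p:(round(float(u@(p[:2]-C)),4),round(float(v@(p[:2]-C)),4),round(float(p[2]),4))
# strut -y top end corners: w1 crop and w2 crop
for n,a,b in [("topcorner +x",(178+500/3,147+205/3),(150+369/2.3,60+253/2.3)),("-x",(178+498/3,147+300/3),(150+369/2.3,60+360/2.3)),
 ("pin end",(178+411/3,147+88/3),(150+302/2.3,60+178/2.3))]:
    x,e=tri((cw,a),(c2,b));print(n,L(x),np.round(e,4))
x,e=tri((t,(115,227)),(sc,(487,126)));print("far",L(x),np.round(e,4))
b=(150+275/2.3,60+486/2.3);print("head face bottom?",L(plane(c2,b,.1)))
psi2=psi
for x0,y0 in[(-.085,.0)]:
    w=C+x0*u+y0*v;goto([*w,.15],ori(psi,0))
```

```text
topcorner +x (0.0219, -0.023, 0.1082) [0.0005 0.0005]
-x (-0.014, -0.024, 0.0885) [0.0005 0.0005]
pin end (0.0495, -0.0005, 0.1) [0.0002 0.0002]
far (0.0138, 0.2649, 0.1748) [0.0021 0.0021]
head face bottom? (-0.0565, 0.0093, 0.1)
now [0.5297 0.0281 0.2195] t 2.6667
xyz [-0.0725 -0.025   0.0453] rot [ 0.043  -0.3713 -0.0059]
```

Call:
carry_out(plan=[{"rot": [0.01, -0.1, 0], "xyz": [-0.035, -0.012, 0.02], "grip": 255}, {"rot": [0.02, -0.2, 0], "xyz": [-0.0725, -0.025, 0.0453], "grip": 255}, {"rot": [0.03, -0.3, 0], "xyz": [-0.0725, -0.025, 0.0453], "grip": 255}, {"rot": [0.043, -0.371, -0.006], "xyz": [-0.0725, -0.025, 0.0453], "grip": 255}, {"rot": [0.043, -0.371, -0.006], "xyz": [-0.0725, -0.025, 0.0453], "grip": 255}, {"rot": [0.043, -0.371, -0.006], "xyz": [-0.0725, -0.025, 0.0453], "grip": 255}])

```text
clock: 3.17
tool_pos: [0.4767, 0.0426, 0.1488]
eef_rot: [0.996, 0.092, 0.0, -0.001]
contact_force: [0.5, 0.1, -0.3]
opening: 0.005
finger_force: 0.0
```

Run:
```python
from h import *
psi=.187;u=np.array([np.cos(psi),np.sin(psi)]);v=np.array([-u[1],u[0]]);C=np.array([.559,.057])
w=C-.085*u;goto([*w,.095],ori(psi,0));print(r.get_state()["q"])
```

```text
now [0.4767 0.0426 0.1488] t 3.1667
xyz [-0.0015  0.0013  0.0538] rot [-0.0022 -0.0004 -0.0026]
[ 0.15145589  0.70002703 -0.54005682  2.0736765   0.68418115  0.54782892
 -2.27287732]
```

Call:
carry_out(plan=[{"rot": [0, 0, 0], "xyz": [-0.001, 0.001, 0.027], "grip": 255}, {"rot": [0, 0, 0], "xyz": [-0.001, 0.001, 0.054], "grip": 255}, {"rot": [0, 0, 0], "xyz": [-0.001, 0.001, 0.054], "grip": 255}, {"rot": [0, 0, 0], "xyz": [0.003, 0.001, 0.054], "grip": 255}, {"rot": [0, 0, 0], "xyz": [0.007, 0.001, 0.054], "grip": 255}, {"rot": [0, 0, 0], "xyz": [0.011, 0.001, 0.054], "grip": 255}])

```text
clock: 3.67
tool_pos: [0.4877, 0.0452, 0.0963]
eef_rot: [0.996, 0.094, 0.0, -0.0]
contact_force: [-0.0, 0.4, -0.9]
opening: 0.005
finger_force: 0.0
```

Call:
carry_out(plan=[{"rot": [0, 0, 0], "xyz": [0.002, 0, 0], "grip": 255}, {"rot": [0, 0, 0], "xyz": [0.004, 0, 0], "grip": 255}, {"rot": [0, 0, 0], "xyz": [0.006, 0, 0], "grip": 255}, {"rot": [0, 0, 0], "xyz": [0.008, 0, 0], "grip": 255}, {"rot": [0, 0, 0], "xyz": [0.01, 0, 0], "grip": 255}, {"rot": [0, 0, 0], "xyz": [0.01, 0, 0], "grip": 255}])

```text
clock: 4.17
tool_pos: [0.4953, 0.0463, 0.0947]
eef_rot: [0.996, 0.094, -0.002, 0.0]
contact_force: [-2.9, -1.0, 3.1]
opening: 0.003
finger_force: 1.8
```

Call:
carry_out(plan=[{"rot": [0, 0, 0], "xyz": [0.0015, 0, 0], "grip": 255}, {"rot": [0, 0, 0], "xyz": [0.003, 0, 0], "grip": 255}, {"rot": [0, 0, 0], "xyz": [0.0045, 0, 0], "grip": 255}, {"rot": [0, 0, 0], "xyz": [0.006, 0, 0], "grip": 255}, {"rot": [0, 0, 0], "xyz": [0.0075, 0, 0], "grip": 255}, {"rot": [0, 0, 0], "xyz": [0.009, 0, 0], "grip": 255}, {"rot": [0, 0, 0], "xyz": [0.0105, 0, 0], "grip": 255}, {"rot": [0, 0, 0], "xyz": [0.0105, 0, 0], "grip": 255}])

```text
clock: 4.83
tool_pos: [0.5071, 0.0486, 0.0947]
eef_rot: [0.996, 0.094, -0.001, -0.0]
contact_force: [-3.8, -1.2, 2.3]
opening: 0.008
finger_force: 1.6
```

Call:
carry_out(plan=[{"rot": [0, 0, 0], "xyz": [0.001, 0, 0], "grip": 255}, {"rot": [0, 0, 0], "xyz": [0.002, 0, 0], "grip": 255}, {"rot": [0, 0, 0], "xyz": [0.002, 0, 0], "grip": 255}])

```text
clock: 5.08
tool_pos: [0.5088, 0.0489, 0.0947]
eef_rot: [0.996, 0.094, -0.001, -0.0]
contact_force: [-3.4, -1.3, 1.8]
opening: 0.009
finger_force: 1.8
```

Call:
carry_out(plan=[{"rot": [0, 0, 0], "xyz": [0.001, 0, 0], "grip": 255}, {"rot": [0, 0, 0], "xyz": [0.002, 0, 0], "grip": 255}, {"rot": [0, 0, 0], "xyz": [0.002, 0, 0], "grip": 255}])

```text
clock: 5.33
tool_pos: [0.5108, 0.0493, 0.0947]
eef_rot: [0.996, 0.094, -0.001, -0.0]
contact_force: [-3.3, -1.5, 1.6]
opening: 0.009
finger_force: 1.8
```

Call:
carry_out(plan=[{"rot": [0, 0, 0], "xyz": [0.0005, 0, 0], "grip": 255}, {"rot": [0, 0, 0], "xyz": [0.001, 0, 0], "grip": 255}, {"rot": [0, 0, 0], "xyz": [0.0015, 0, 0], "grip": 255}, {"rot": [0, 0, 0], "xyz": [0.0015, 0, 0], "grip": 255}])

```text
clock: 5.67
tool_pos: [0.5121, 0.0496, 0.0947]
eef_rot: [0.996, 0.094, -0.001, -0.0]
contact_force: [-3.0, -1.6, 1.8]
opening: 0.004
finger_force: 1.9
```

Call:
carry_out(plan=[{"rot": [0, 0, 0], "xyz": [0.0005, 0, 0], "grip": 255}, {"rot": [0, 0, 0], "xyz": [0.001, 0, 0], "grip": 255}, {"rot": [0, 0, 0], "xyz": [0.0015, 0, 0], "grip": 255}, {"rot": [0, 0, 0], "xyz": [0.0015, 0, 0], "grip": 255}])

```text
clock: 6.0
tool_pos: [0.5136, 0.0499, 0.0947]
eef_rot: [0.996, 0.094, -0.001, -0.0]
contact_force: [-3.1, -3.2, 1.5]
opening: 0.003
finger_force: 1.9
```

Call:
carry_out(plan=[{"rot": [0, 0, 0], "xyz": [0.0005, 0, 0], "grip": 255}, {"rot": [0, 0, 0], "xyz": [0.001, 0, 0], "grip": 255}, {"rot": [0, 0, 0], "xyz": [0.001, 0, 0], "grip": 255}])

```text
clock: 6.25
tool_pos: [0.5136, 0.0499, 0.0946]
eef_rot: [0.996, 0.094, -0.002, 0.0]
contact_force: [-5.2, -3.2, 3.0]
opening: 0.004
finger_force: 2.8
```

Call:
carry_out(plan=[{"rot": [0, 0, 0], "xyz": [0.001, 0, 0], "grip": 255}, {"rot": [0, 0, 0], "xyz": [0.002, 0, 0], "grip": 255}, {"rot": [0, 0, 0], "xyz": [0.002, 0, 0], "grip": 255}])

```text
clock: 6.5
tool_pos: [0.5136, 0.0498, 0.0945]
eef_rot: [0.996, 0.094, -0.004, 0.001]
contact_force: [-9.0, -2.5, 6.5]
opening: 0.001
finger_force: 4.8
```

Call:
carry_out(plan=[{"rot": [0, 0, 0], "xyz": [-0.015, 0, 0], "grip": 255}, {"rot": [0, 0, 0], "xyz": [-0.03, 0, 0], "grip": 255}, {"rot": [0, 0, 0], "xyz": [-0.03, 0, -0.04], "grip": 255}, {"rot": [0, 0, 0], "xyz": [-0.03, 0, -0.08], "grip": 255}, {"rot": [0, 0, 0], "xyz": [0.01, 0, -0.085], "grip": 255}, {"rot": [0, 0, 0], "xyz": [0.05, 0, -0.085], "grip": 255}, {"rot": [0, 0, 0], "xyz": [0.09, 0, -0.08], "grip": 255}, {"rot": [0, 0, 0], "xyz": [0.098, 0, -0.075], "grip": 255}])

```text
clock: 7.17
tool_pos: [0.6216, 0.0718, 0.1711]
eef_rot: [0.996, 0.093, 0.005, -0.003]
contact_force: [1.2, -0.2, -0.2]
opening: 0.002
finger_force: 0.0
```

Run:
```python
from h import *
s=r.get_state();c=cam("wrist",s);im=r.snapshot("wrist")[:,:,::-1];t=r.snapshot("top")[:,:,::-1]
print(s["tool_pos"],s["eef_rot"],s["contact_force"]);np.save("w3.npy",np.r_[s["tool_pos"],s["eef_rot"]])
u=proj(c,[.609,.0665,.112]);print(u)
x0=int(u[0]-60);y0=int(np.clip(u[1]-50,0,300));print(x0,y0)
im=cv2.convertScaleAbs(im,alpha=1.3,beta=20);save("w3c",im,(x0,y0,x0+120,y0+100),6)
```

```text
[0.62156208 0.0717935  0.17108912] [ 0.99562993  0.09319509  0.0052666  -0.0028255 ] [ 1.19582244 -0.16162037 -0.20939971]
[321.1884892  236.52319457]
261 186
```

View pics/w3c.png

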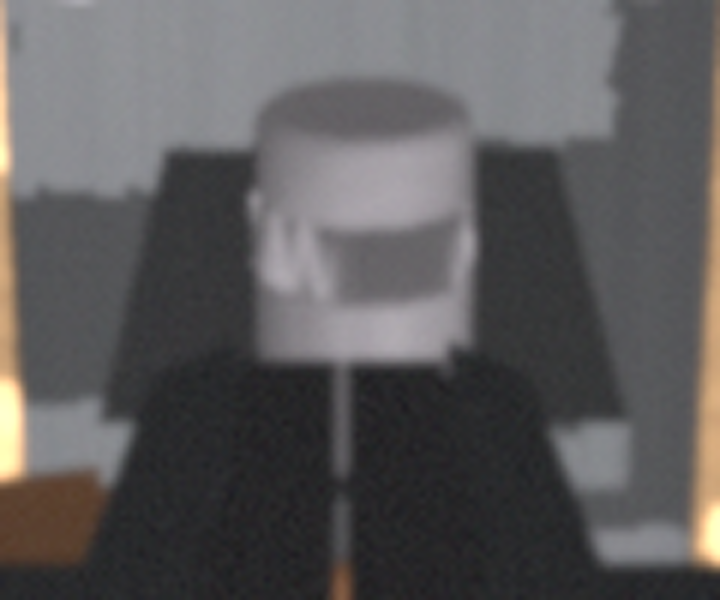

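The crop shows the cross-hole section at crop y≈215–300. There are bright facets on the left (270–320) and a dark area at x 325–455, so the mouth isn't clear yet. I'll turn the tool a quarter turn, which the insertion needs anyway, and look from the -y side.

```bash
cat >> h.py <<'E'
psi=.187;u=np.array([np.cos(psi),np.sin(psi)]);v=np.array([-u[1],u[0]]);C=np.array([.561,.057])
def W(x,y,z): return np.r_[C+x*u+y*v,z]
def L(p): d=np.array(p[:2])-C;return np.round([u@d,v@d,p[2]],4)
E
python3 - <<'E'
from h import *
goto(W(.051,.005,.165),ori(psi-np.pi/2,0))
E
```

```text
now [0.6153 0.0705 0.1688] t 7.2667
xyz [-0.0049 -0.0018  0.0038] rot [-0.0031  0.0019  1.5722]
```

Call:
carry_out(plan=[{"rot": [0, 0, 0.12], "xyz": [-0.005, -0.002, 0], "grip": 255}, {"rot": [0, 0, 0.24], "xyz": [-0.005, -0.002, 0], "grip": 255}, {"rot": [0, 0, 0.36], "xyz": [-0.005, -0.002, 0], "grip": 255}, {"rot": [0, 0, 0.48], "xyz": [-0.005, -0.002, 0], "grip": 255}, {"rot": [0, 0, 0.6], "xyz": [-0.005, -0.002, 0], "grip": 255}, {"rot": [0, 0, 0.72], "xyz": [-0.005, -0.002, 0], "grip": 255}, {"rot": [0, 0, 0.84], "xyz": [-0.005, -0.002, 0], "grip": 255}, {"rot": [0, 0, 0.96], "xyz": [-0.005, -0.002, 0], "grip": 255}])

```text
clock: 7.93
tool_pos: [0.6067, 0.0701, 0.1699]
eef_rot: [0.925, -0.379, -0.001, -0.001]
contact_force: [-0.3, 0.5, -0.4]
opening: 0.005
finger_force: 0.0
```

Call:
carry_out(plan=[{"rot": [0, 0, 0.12], "xyz": [0, 0, 0], "grip": 255}, {"rot": [0, 0, 0.24], "xyz": [0, 0, 0], "grip": 255}, {"rot": [0, 0, 0.36], "xyz": [0, 0, 0], "grip": 255}, {"rot": [0, 0, 0.48], "xyz": [0, 0, 0], "grip": 255}, {"rot": [0, 0, 0.61], "xyz": [0, 0, 0], "grip": 255}, {"rot": [0, 0, 0.61], "xyz": [0, 0, 0], "grip": 255}, {"rot": [0, 0, 0.61], "xyz": [0, 0, 0], "grip": 255}])

```text
clock: 8.52
tool_pos: [0.6065, 0.0704, 0.1691]
eef_rot: [0.772, -0.636, -0.001, 0.002]
contact_force: [0.6, 0.2, 0.2]
opening: 0.007
finger_force: 0.0
```

Run:
```python
from h import *
s=r.get_state();c=cam("wrist",s);im=r.snapshot("wrist")[:,:,::-1]
cv2.imwrite("pics/w4.png",im);np.save("w4.npy",np.r_[s["tool_pos"],s["eef_rot"]])
print(s["tool_pos"],L(s["tool_pos"]),s["q"])
p=proj(c,W(.051,0,.112));print(p)
x0=int(p[0]-50);y0=int(np.clip(p[1]-45,0,310));print(x0,y0)
sc=r.snapshot("scene")[:,:,::-1];q=proj(cam("scene"),W(.06,0,.1)).astype(int);print(q)
A=cv2.resize(im[y0:y0+90,x0:x0+100],None,fx=6,fy=6,interpolation=cv2.INTER_CUBIC)
B=cv2.resize(sc[q[1]-22:q[1]+23,q[0]-10:q[0]+10],None,fx=10,fy=12,interpolation=cv2.INTER_CUBIC)
cv2.imwrite("pics/w4c.png",cv2.convertScaleAbs(np.hstack([A,B]),alpha=1.4,beta=25))
```

```text
[0.60653775 0.07043047 0.16911437] [0.0472 0.0047 0.1691] [-0.46610126  0.81731609  0.51107585  1.6946346  -0.53284042  0.77637128
 -2.64843508]
[309.0888518  212.40501459]
259 167
[423 181]
```

View pics/w4c.png

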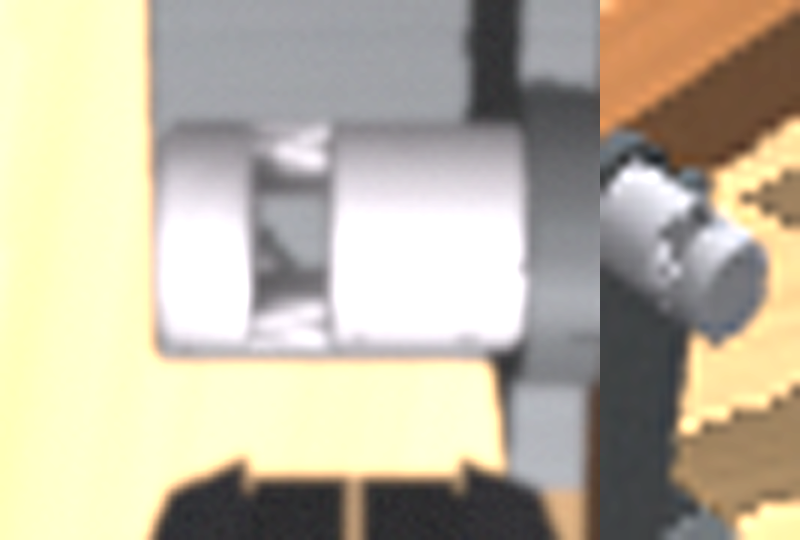

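The hole now shows clearly at crop (290,235), full picture (307.3,206.2). It is see-through along the camera's line of sight, so the mouth leans about 0.33 rad to the -y side. Next I go to the clip, turning the other way to get joint 7 off its limit.

Run:
```python
from h import *
w=np.load("w4.npy");c=cam("wrist",{"tool_pos":w[:3],"eef_rot":w[3:]})
for z in(.1,.109,.112):print(z,L(plane(c,(307.3,206.2),z)))
print("pin axis rows",L(plane(c,(300,167+237/6),.1)),"end",L(plane(c,(259+158/6,206),.106)),"cheek",L(plane(c,(259+525/6,206),.105)))
t,w_=ray(c,(307.3,206.2));print("sight tilt",np.arctan2(np.r_[v,0]@-w_,-w_[2]))
```

```text
0.1 [0.0524 0.0003 0.1   ]
0.109 [ 0.0521 -0.0029  0.109 ]
0.112 [ 0.0521 -0.004   0.112 ]
pin axis rows [0.057  0.0006 0.1   ] end [ 0.0658 -0.0019  0.106 ] cheek [ 0.0279 -0.0017  0.105 ]
sight tilt -0.34526430535804575
```

Call:
carry_out(plan=[{"rot": [0, 0, -0.12], "xyz": [0.0, 0.02, -0.02], "grip": 255}, {"rot": [0, 0, -0.24], "xyz": [0.03, 0.05, -0.04], "grip": 255}, {"rot": [0, 0, -0.36], "xyz": [0.06, 0.07, -0.04], "grip": 200}, {"rot": [0, 0, -0.48], "xyz": [0.09, 0.09, -0.04], "grip": 140}, {"rot": [0, 0, -0.6], "xyz": [0.13, 0.11, -0.04], "grip": 140}, {"rot": [0, 0, -0.72], "xyz": [0.165, 0.115, -0.04], "grip": 140}, {"rot": [0, 0, -0.84], "xyz": [0.205, 0.115, -0.04], "grip": 140}, {"rot": [0, 0, -0.96], "xyz": [0.24, 0.11, -0.04], "grip": 140}])

```text
clock: 9.28
tool_pos: [0.5435, -0.1899, 0.2104]
eef_rot: [0.978, -0.206, -0.001, 0.0]
contact_force: [1.1, 0.1, -1.2]
opening: 0.436
finger_force: 0.0
```

Run:
```python
from h import *
goto([.565,-.25,.18],ori(1.38,0));print(r.get_state()["q"])
```

```text
now [ 0.5435 -0.1899  0.2104] t 9.2833
xyz [0.044  0.0463 0.0304] rot [-1.3000e-03  1.9000e-03 -1.7956e+00]
[ 0.13795764  0.66767838  0.20151957  1.75914259 -0.18528035  0.73523163
 -1.55101661]
```

Call:
carry_out(plan=[{"rot": [0, 0, -0.12], "xyz": [0.02, 0.02, 0], "grip": 140}, {"rot": [0, 0, -0.24], "xyz": [0.044, 0.046, 0.0], "grip": 140}, {"rot": [0, 0, -0.36], "xyz": [0.044, 0.046, 0.0], "grip": 140}, {"rot": [0, 0, -0.48], "xyz": [0.044, 0.046, 0.0], "grip": 140}, {"rot": [0, 0, -0.6], "xyz": [0.044, 0.046, 0.0], "grip": 140}, {"rot": [0, 0, -0.72], "xyz": [0.044, 0.046, 0.0], "grip": 140}, {"rot": [0, 0, -0.84], "xyz": [0.044, 0.046, 0.0], "grip": 140}, {"rot": [0, 0, -0.96], "xyz": [0.044, 0.046, 0.0], "grip": 140}])

```text
clock: 9.95
tool_pos: [0.5664, -0.2468, 0.2102]
eef_rot: [0.963, 0.27, -0.0, -0.0]
contact_force: [-0.5, 0.4, -0.1]
opening: 0.451
finger_force: 0.0
```

Call:
carry_out(plan=[{"rot": [0, 0, -0.12], "xyz": [0, 0, 0], "grip": 140}, {"rot": [0, 0, -0.24], "xyz": [0, 0, 0.0], "grip": 140}, {"rot": [0, 0, -0.36], "xyz": [0, 0, 0.0], "grip": 140}, {"rot": [0, 0, -0.48], "xyz": [0, 0, 0.0], "grip": 140}, {"rot": [0, 0, -0.6], "xyz": [0, 0, 0.01], "grip": 140}, {"rot": [0, 0, -0.72], "xyz": [0, 0, 0.02], "grip": 140}, {"rot": [0, 0, -0.84], "xyz": [0, 0, 0.03], "grip": 140}, {"rot": [0, 0, -0.84], "xyz": [0, 0, 0.03], "grip": 140}])

```text
clock: 10.62
tool_pos: [0.565, -0.2467, 0.1785]
eef_rot: [0.77, 0.638, -0.001, -0.002]
contact_force: [-1.1, 0.8, -1.0]
opening: 0.45
finger_force: 0.0
```

Run:
```python
from h import *
s=r.get_state();c=cam("wrist",s);im=r.snapshot("wrist")[:,:,::-1]
cv2.imwrite("pics/w5.png",im);np.save("w5.npy",np.r_[s["tool_pos"],s["eef_rot"]])
print(s["tool_pos"],s["q"])
p=proj(c,[.565,-.25,.076]);print(p)
x0=int(p[0]-75);y0=int(np.clip(p[1]-60,0,280));print(x0,y0);save("w5c",im,(x0,y0,x0+150,y0+110),5)
```

```text
[ 0.56500934 -0.24669288  0.17849531] [ 0.5144856   0.76321224 -0.31913678  1.64276823  0.30895086  0.78956032
 -0.12966364]
[319.78920406 198.16170397]
244 138
```

View pics/w5c.png

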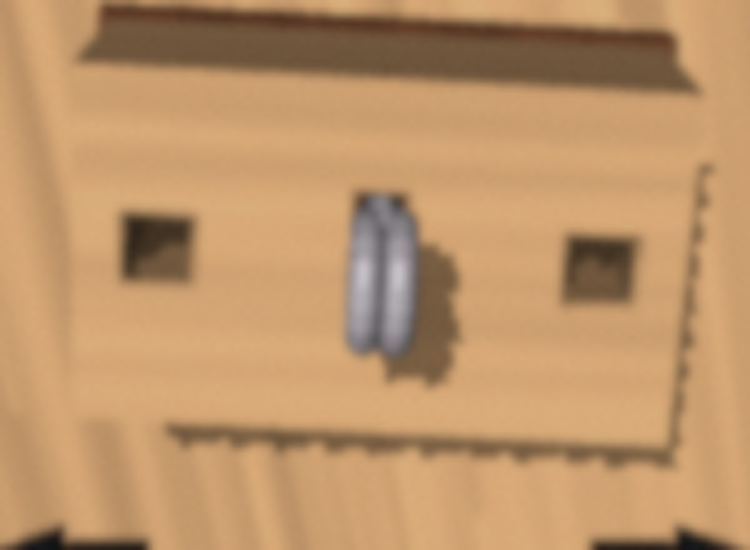

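The coil is at crop (381,275), full picture (320.2,193). The block is turned about +0.048 rad relative to the tool, so the fingers will close straight across the coil's flat sides.

Run:
```python
from h import *
w=np.load("w5.npy");S={"tool_pos":w[:3],"eef_rot":w[3:]};c=cam("wrist",S)
# coil visible centre: upper surface midpoint ~; check with top cam
print(plane(c,(320.2,193),.078),tri((c,(320.2,193)),(cam("top"),(195+597/4,175+147/4)),(cam("scene"),(291.5,203))))
p=plane(c,(320.2,193),.078);Rt=R.from_quat(S["eef_rot"]).as_matrix()
goto([*p[:2],.060],Rt@R.from_rotvec([0,0,.045]).as_matrix())
```

```text
[ 0.5661386  -0.24554741  0.078     ] (array([ 0.56417819, -0.24735603,  0.07192528]), [0.001627461729249816, 0.001442942173507993, 0.00036788910233521467])
now [ 0.5656 -0.2467  0.1794] t 10.6667
xyz [0.0011 0.0006 0.1194] rot [0.0011 0.0001 0.0394]
```

Call:
carry_out(plan=[{"rot": [0, 0, 0.042], "xyz": [0.001, 0, 0.035], "grip": 140}, {"rot": [0, 0, 0.042], "xyz": [0.001, 0, 0.07], "grip": 140}, {"rot": [0, 0, 0.042], "xyz": [0.001, 0, 0.1], "grip": 140}, {"rot": [0, 0, 0.042], "xyz": [0.001, 0, 0.118], "grip": 140}, {"rot": [0, 0, 0.042], "xyz": [0.001, 0, 0.119], "grip": 140}, {"rot": [0, 0, 0.042], "xyz": [0.001, 0, 0.119], "grip": 200}, {"rot": [0, 0, 0.042], "xyz": [0.001, 0, 0.119], "grip": 215}, {"rot": [0, 0, 0.042], "xyz": [0.001, 0, 0.119], "grip": 255}], squeeze=35)

```text
clock: 11.33
tool_pos: [0.5677, -0.2459, 0.0626]
eef_rot: [0.785, 0.619, 0.0, 0.001]
contact_force: [0.2, -0.6, 0.5]
opening: 0.249
finger_force: 0.0
```

Call:
carry_out(plan=[{"rot": [0, 0, 0], "xyz": [0, 0, 0], "grip": 255}, {"rot": [0, 0, 0], "xyz": [0, 0, 0], "grip": 255}, {"rot": [0, 0, 0], "xyz": [0, 0, 0], "grip": 255}, {"rot": [0, 0, 0], "xyz": [0, 0, 0], "grip": 255}])

```text
clock: 11.67
tool_pos: [0.567, -0.2456, 0.0616]
eef_rot: [0.785, 0.62, -0.0, -0.0]
contact_force: [-0.4, 0.1, 6.2]
opening: 0.107
finger_force: 35.0
```

Call:
carry_out(plan=[{"rot": [0, 0, 0], "xyz": [0, 0, -0.01], "grip": 255}, {"rot": [0, 0, 0], "xyz": [0, 0, -0.025], "grip": 255}, {"rot": [0, 0, 0], "xyz": [0, 0, -0.045], "grip": 255}, {"rot": [0, 0, 0], "xyz": [0, 0, -0.07], "grip": 255}, {"rot": [0, 0, 0], "xyz": [0, 0, -0.105], "grip": 255}, {"rot": [0, 0, 0], "xyz": [0, 0, -0.14], "grip": 255}, {"rot": [0, 0, 0], "xyz": [0, 0, -0.14], "grip": 255}, {"rot": [0, 0, 0], "xyz": [0, 0, -0.14], "grip": 255}])

```text
clock: 12.33
tool_pos: [0.5675, -0.2458, 0.2029]
eef_rot: [0.785, 0.62, 0.0, 0.001]
contact_force: [-0.5, -0.3, -0.8]
opening: 0.105
finger_force: 35.0
```

Run:
```python
from h import *
s=r.get_state();c=cam("wrist",s);im=r.snapshot("wrist")[:,:,::-1]
cv2.imwrite("pics/w6.png",im);np.save("w6.npy",np.r_[s["tool_pos"],s["eef_rot"]])
print(s["tool_pos"],s["opening"],s["contact_force"])
Rt=R.from_quat(s["eef_rot"]).as_matrix()
for a in(.0085,-.0085,0):
  for z in(0,.051): print(a,z,proj(c,s["tool_pos"]+Rt@[a,0,z]).round(1))
sc=cam("scene");scim=r.snapshot("scene")[:,:,::-1];p=proj(sc,s["tool_pos"]+Rt@[0,0,.02]).astype(int);print(p)
A=cv2.resize(im[150:310,245:395],None,fx=3.5,fy=3.5,interpolation=cv2.INTER_CUBIC)
B=cv2.resize(scim[p[1]-35:p[1]+35,p[0]-15:p[0]+15],None,fx=8,fy=8,interpolation=cv2.INTER_CUBIC)
print(p[0]-15,p[1]-35)
cv2.imwrite("pics/w6c.png",np.hstack([A,B]))
```

```text
[ 0.56753953 -0.24579006  0.20293455] 0.1048127235004757 [-0.47493551 -0.27201006 -0.83569744]
0.0085 0 [318.9 245.7]
0.0085 0.051 [318.6 206.9]
-0.0085 0 [318.9 279. ]
-0.0085 0.051 [318.6 233.6]
0 0 [318.9 262.6]
0 0.051 [318.6 220.4]
[291 160]
276 125
```

View pics/w6c.png

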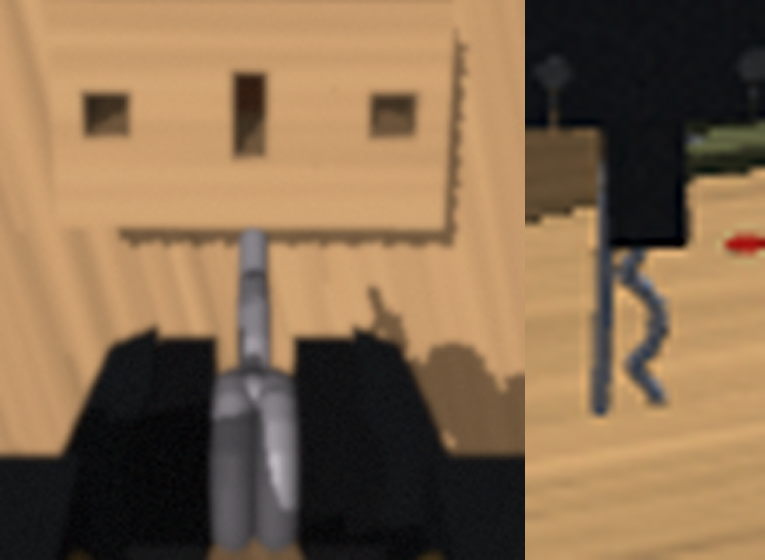

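The wrist view shows the bow tip at full-picture (317.3,218) with the straight leg hidden behind it. The scene view shows the leg on the -y side, its foot at about (285.4,176.3), and the bow on the +y side with its tip at about (292,175).

Run:
```python
from h import *
w=np.load("w6.npy");S={"tool_pos":w[:3],"eef_rot":w[3:]};c=cam("wrist",S);sc=cam("scene");Rt=R.from_quat(w[3:]).as_matrix()
def inplane(cam_,uv,yt=-.0008):
    t,d=ray(cam_,uv);n=Rt[:,1];p=t+d*((n@(w[:3]+Rt@[0,yt,0]-t))/(n@d));return (Rt.T@(p-w[:3])).round(4)
print("foot",inplane(sc,(285.4,176.5)),"leg mid",inplane(sc,(285.4,160)),"bow tip",inplane(sc,(292.2,175.5)))
x,e=tri((c,(317.3,218.5)),(sc,(292.2,175.5)));print("bowtip tri",(Rt.T@(x-w[:3])).round(4),e)
# TCP finger tip bottom in scene
print("tips predicted",proj(sc,w[:3]),"seen",276+(645-525)/8,125+245/8)
# dark pixel check wrist: lines of sight of bow tip with z=.046
t,d=ray(c,(317.3,218.5))
for z in(.044,.047,.05):
    p=Rt.T@(t-w[:3]);q=Rt.T@d;print(z,(p+q*(z-p[2])/q[2]).round(4))
```

```text
foot [-0.0136 -0.0008  0.0593] leg mid [-0.012  -0.0008  0.0193] bow tip [ 0.0014 -0.0008  0.0577]
bowtip tri [ 0.0002 -0.0005  0.0569] [0.0013050946404134724, 0.0013050946404133902]
tips predicted [290.71079851 151.68170997] seen 291.0 155.625
0.044 [ 0.004  -0.0008  0.044 ]
0.047 [ 0.0028 -0.0008  0.047 ]
0.05 [ 0.0016 -0.0008  0.05  ]
```

```bash
cat >> h.py <<'E'
FT=np.array([-.0125,-.0008,.051])
def foot(phi,dist,dx=0,dy=0,dz=0,ps=psi+np.pi/2):
    Rm=ori(ps,phi);P=W(.052+dx,.0003+dy,.1+dz)-Rm[:,2]*dist
    return P-Rm@FT,Rm
E
python3 - <<'E'
from h import *
goto(*foot(.33,.03));print(foot(.33,.03)[0]);t=cam("top")
print("pot rim",plane(t,(310,150),.1),plane(t,(308,108),.2))
E
```

```text
now [ 0.5654 -0.2453  0.1998] t 12.4333
xyz [ 0.3018 -0.0203  0.0191] rot [ 0.0647  0.3246 -0.4179]
[0.61550495 0.0529404  0.18067997]
pot rim [ 0.72886912 -0.15892682  0.1       ] [ 0.8073895  -0.15718932  0.2       ]
```

Call:
carry_out(plan=[{"rot": [0, 0, -0.05], "xyz": [0.03, -0.02, -0.02], "grip": 255}, {"rot": [0, 0, -0.1], "xyz": [0.065, -0.04, -0.03], "grip": 255}, {"rot": [0.01, 0.05, -0.17], "xyz": [0.1, -0.052, -0.04], "grip": 255}, {"rot": [0.02, 0.1, -0.24], "xyz": [0.135, -0.05, -0.04], "grip": 255}, {"rot": [0.03, 0.16, -0.3], "xyz": [0.17, -0.045, -0.04], "grip": 255}, {"rot": [0.045, 0.22, -0.36], "xyz": [0.205, -0.04, -0.04], "grip": 255}, {"rot": [0.06, 0.28, -0.4], "xyz": [0.235, -0.035, -0.035], "grip": 255}, {"rot": [0.065, 0.325, -0.418], "xyz": [0.26, -0.03, -0.03], "grip": 255}])

```text
clock: 13.1
tool_pos: [0.5975, 0.0163, 0.2289]
eef_rot: [0.628, 0.76, 0.106, -0.128]
contact_force: [1.1, 0.7, -1.0]
opening: 0.112
finger_force: 35.0
```

Run:
```python
from h import *
goto(*foot(.33,.03));print(r.get_state()["q"])
```

```text
now [0.5975 0.0163 0.2289] t 13.1
xyz [0.015  0.0246 0.0562] rot [-0.0012 -0.004   0.0027]
[ 0.40302022  0.77898897 -0.62461222  1.58411219  0.1146735   0.9246929
  0.03952292]
```

Call:
carry_out(plan=[{"rot": [0, 0, 0], "xyz": [0.008, 0.012, 0.028], "grip": 255}, {"rot": [0, -0.003, 0.003], "xyz": [0.015, 0.0245, 0.056], "grip": 255}, {"rot": [0, -0.003, 0.003], "xyz": [0.015, 0.0245, 0.056], "grip": 255}, {"rot": [0, -0.003, 0.003], "xyz": [0.015, 0.0245, 0.056], "grip": 255}, {"rot": [0, -0.003, 0.003], "xyz": [0.015, 0.0245, 0.056], "grip": 255}])

```text
clock: 13.52
tool_pos: [0.6151, 0.0499, 0.1816]
eef_rot: [0.631, 0.759, 0.103, -0.125]
contact_force: [-0.1, 0.5, -0.5]
opening: 0.107
finger_force: 35.0
```

Run:
```python
from h import *
goto(*foot(.33,.014));s=r.get_state();print(s["contact_force"])
im=r.snapshot("wrist")[:,:,::-1];cv2.imwrite("pics/w7.png",im);c=cam("wrist",s)
print(proj(c,W(.052,-.004,.1113)),proj(c,W(.052,0,.112)))
scim=r.snapshot("scene")[:,:,::-1];p=proj(cam("scene"),W(.052,0,.115)).astype(int);print(p)
A=cv2.resize(im[120:280,245:395],None,fx=3.5,fy=3.5,interpolation=cv2.INTER_CUBIC)
B=cv2.resize(scim[p[1]-40:p[1]+30,p[0]-15:p[0]+15],None,fx=8,fy=8,interpolation=cv2.INTER_CUBIC)
cv2.imwrite("pics/w7c.png",cv2.convertScaleAbs(np.hstack([A,B]),alpha=1.3,beta=20))
```

```text
now [0.6151 0.0499 0.1816] t 13.5167
xyz [0.0025 0.001  0.0178] rot [-0.0003  0.0036 -0.0031]
[-0.12749352  0.46634548 -0.46071788]
[319.45971678 223.39801584] [319.44689886 217.32245888]
[422 174]
```

View pics/w7c.png

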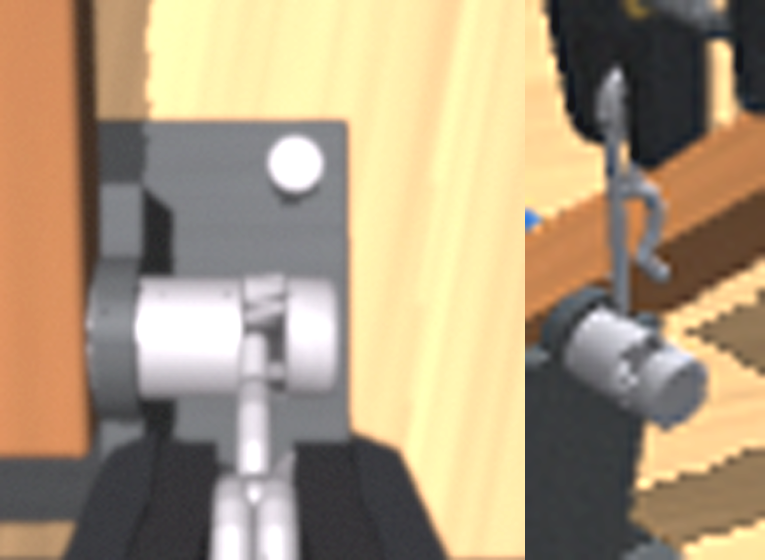

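The last view shows the hole at crop column 266 (px 321) and the clip's tip at column 254 (px 317.6), so I shift +2 mm along tool y. The tilt looks right, so I go down and feel for the mouth.

Call:
carry_out(plan=[{"rot": [0, 0.003, -0.003], "xyz": [0.0025, 0.002, 0.005], "grip": 255}, {"rot": [0, 0.003, -0.003], "xyz": [0.0025, 0.002, 0.01], "grip": 255}, {"rot": [0, 0.003, -0.003], "xyz": [0.0025, 0.002, 0.014], "grip": 255}, {"rot": [0, 0.003, -0.003], "xyz": [0.0025, 0.002, 0.016], "grip": 255}, {"rot": [0, 0.003, -0.003], "xyz": [0.0025, 0.002, 0.018], "grip": 255}, {"rot": [0, 0.003, -0.003], "xyz": [0.0025, 0.002, 0.0195], "grip": 255}, {"rot": [0, 0.003, -0.003], "xyz": [0.0025, 0.002, 0.0195], "grip": 255}])

```text
clock: 14.2
tool_pos: [0.6159, 0.0599, 0.1644]
eef_rot: [0.629, 0.76, 0.105, -0.126]
contact_force: [-0.7, 1.0, -1.0]
opening: 0.111
finger_force: 35.0
```

```bash
cat > st.py <<'E'
from h import *
s=r.get_state();Rt=R.from_quat(s["eef_rot"]).as_matrix()
f=s["tool_pos"]+Rt@FT
print("foot local",L(f),"F tool",(Rt.T@s["contact_force"]).round(1),"M",(Rt.T@s["moment"]).round(2),"t",s["clock"])
d=f-W(.053,0,.1);print("depth along tool z from axis",(Rt.T@d).round(4))
E
python3 st.py; python3 -c "
from h import *
goto(*foot(.33,.012,dx=.001))"
```

```text
foot local [ 0.0538 -0.0027  0.1121] F tool [ 0.7 -0.5  1.3] M [-0.12 -0.29 -0.02] t 14.2
depth along tool z from axis [ 0.0014  0.0008 -0.0124]
now [0.6159 0.0599 0.1644] t 14.2
xyz [-0.0011 -0.0007  0.0005] rot [ 0.0011 -0.      0.0009]
```

Call:
carry_out(plan=[{"rot": [0, 0, 0], "xyz": [-0.001, 0, 0.0], "grip": 255}, {"rot": [0, 0, 0], "xyz": [-0.001, 0, 0.001], "grip": 255}, {"rot": [0, 0, 0], "xyz": [-0.001, 0, 0.002], "grip": 255}, {"rot": [0, 0, 0], "xyz": [-0.001, 0, 0.003], "grip": 255}, {"rot": [0, 0, 0], "xyz": [-0.001, 0, 0.004], "grip": 255}, {"rot": [0, 0, 0], "xyz": [-0.001, 0, 0.004], "grip": 255}])

```text
clock: 14.7
tool_pos: [0.6162, 0.0605, 0.1607]
eef_rot: [0.629, 0.76, 0.106, -0.126]
contact_force: [0.5, 1.9, -0.3]
opening: 0.109
finger_force: 35.0
```

```bash
python3 st.py
```

```text
foot local [ 0.0541 -0.0021  0.1084] F tool [1.5 0.9 0.9] M [-0.17  0.14 -0.05] t 14.7
depth along tool z from axis [ 0.0007  0.0012 -0.0086]
```

Call:
carry_out(plan=[{"rot": [0, 0, 0], "xyz": [0, 0, 0.001], "grip": 255}, {"rot": [0, 0, 0], "xyz": [0, 0, 0.002], "grip": 255}, {"rot": [0, 0, 0], "xyz": [0, 0, 0.003], "grip": 255}, {"rot": [0, 0, 0], "xyz": [0, 0, 0.004], "grip": 255}, {"rot": [0, 0, 0], "xyz": [0, 0, 0.004], "grip": 255}])

```text
clock: 15.12
tool_pos: [0.6158, 0.0616, 0.1567]
eef_rot: [0.629, 0.76, 0.105, -0.126]
contact_force: [0.9, 2.1, 1.7]
opening: 0.11
finger_force: 35.0
```

```bash
python3 st.py
```

```text
foot local [ 0.054  -0.001   0.1044] F tool [ 2.4  1.3 -1. ] M [-0.16  0.28 -0.02] t 15.1167
depth along tool z from axis [ 0.0005  0.001  -0.0045]
```

Call:
carry_out(plan=[{"rot": [0, 0, 0], "xyz": [0.0005, 0.0003, 0.001], "grip": 255}, {"rot": [0, 0, 0], "xyz": [0.0005, 0.0003, 0.0025], "grip": 255}, {"rot": [0, 0, 0], "xyz": [0.0005, 0.0003, 0.004], "grip": 255}, {"rot": [0, 0, 0], "xyz": [0.0005, 0.0003, 0.0055], "grip": 255}, {"rot": [0, 0, 0], "xyz": [0.0005, 0.0003, 0.007], "grip": 255}, {"rot": [0, 0, 0], "xyz": [0.0005, 0.0003, 0.0085], "grip": 255}, {"rot": [0, 0, 0], "xyz": [0.0005, 0.0003, 0.0085], "grip": 255}])

```text
clock: 15.7
tool_pos: [0.6156, 0.0654, 0.1499]
eef_rot: [0.629, 0.76, 0.106, -0.126]
contact_force: [-1.1, 2.8, 5.2]
opening: 0.111
finger_force: 35.0
```

```bash
python3 st.py
```

```text
foot local [0.0545 0.0029 0.0976] F tool [ 4.5 -0.5 -4. ] M [ 0.19  0.92 -0.01] t 15.7
depth along tool z from axis [0.002  0.0015 0.0032]
```

Call:
carry_out(plan=[{"rot": [0, 0, 0], "xyz": [0.0005, 0, 0.001], "grip": 255}, {"rot": [0, 0, 0], "xyz": [0.001, 0, 0.002], "grip": 255}, {"rot": [0, 0, 0], "xyz": [0.001, 0, 0.003], "grip": 255}, {"rot": [0, 0, 0], "xyz": [0.001, 0, 0.004], "grip": 255}, {"rot": [0, 0, 0], "xyz": [0.001, 0, 0.004], "grip": 255}])

```text
clock: 16.12
tool_pos: [0.6153, 0.0673, 0.1467]
eef_rot: [0.629, 0.76, 0.106, -0.126]
contact_force: [-2.3, 0.9, 8.6]
opening: 0.11
finger_force: 35.0
```

```bash
python3 st.py
```

```text
foot local [0.0546 0.0047 0.0944] F tool [ 4.1 -2.1 -7.7] M [ 0.4   0.6  -0.03] t 16.1167
depth along tool z from axis [0.0026 0.0016 0.0069]
```

Call:
carry_out(plan=[{"rot": [0, 0, 0], "xyz": [0, -0.0005, 0.001], "grip": 255}, {"rot": [0, 0, 0], "xyz": [0, -0.0005, 0.002], "grip": 255}, {"rot": [0, 0, 0], "xyz": [0, -0.0005, 0.003], "grip": 255}, {"rot": [0, 0, 0], "xyz": [0, -0.0005, 0.004], "grip": 255}, {"rot": [0, 0, 0], "xyz": [0, -0.0005, 0.004], "grip": 255}])

```text
clock: 16.53
tool_pos: [0.6147, 0.0686, 0.1425]
eef_rot: [0.629, 0.76, 0.106, -0.126]
contact_force: [-0.7, 3.1, 5.4]
opening: 0.112
finger_force: 35.0
```

```bash
python3 st.py
```

```text
foot local [0.0543 0.0061 0.0902] F tool [ 4.8 -0.1 -4. ] M [0.11 0.62 0.02] t 16.5333
depth along tool z from axis [0.0026 0.0012 0.0113]
```

Call:
carry_out(plan=[{"rot": [0, 0, 0], "xyz": [0.0005, 0, 0.001], "grip": 255}, {"rot": [0, 0, 0], "xyz": [0.0005, 0, 0.002], "grip": 255}, {"rot": [0, 0, 0], "xyz": [0.0005, 0, 0.003], "grip": 255}, {"rot": [0, 0, 0], "xyz": [0.0005, 0, 0.004], "grip": 255}, {"rot": [0, 0, 0], "xyz": [0.0005, 0, 0.005], "grip": 255}, {"rot": [0, 0, 0], "xyz": [0.0005, 0, 0.005], "grip": 255}])

```text
clock: 17.03
tool_pos: [0.6144, 0.0701, 0.1372]
eef_rot: [0.629, 0.76, 0.106, -0.126]
contact_force: [0.5, 1.9, 2.4]
opening: 0.11
finger_force: 35.0
```

```bash
python3 st.py
```

```text
foot local [0.0542 0.0077 0.0849] F tool [ 2.5  0.9 -1.7] M [-0.21  0.36  0.02] t 17.0333
depth along tool z from axis [0.0023 0.0012 0.0168]
```

Call:
carry_out(plan=[{"rot": [0, 0, 0], "xyz": [0, 0, 0.001], "grip": 255}, {"rot": [0, 0, 0], "xyz": [0, 0, 0.002], "grip": 255}, {"rot": [0, 0, 0], "xyz": [0, 0, 0.003], "grip": 255}, {"rot": [0, 0, 0], "xyz": [0, 0, 0.004], "grip": 255}, {"rot": [0, 0, 0], "xyz": [0, 0, 0.005], "grip": 255}, {"rot": [0, 0, 0], "xyz": [0, 0, 0.006], "grip": 255}, {"rot": [0, 0, 0], "xyz": [0, 0, 0.006], "grip": 255}])

```text
clock: 17.62
tool_pos: [0.6134, 0.0708, 0.1308]
eef_rot: [0.629, 0.76, 0.105, -0.126]
contact_force: [0.8, 0.3, -0.9]
opening: 0.108
finger_force: 35.0
```

```bash
python3 st.py
```

```text
foot local [0.0533 0.0085 0.0784] F tool [-0.2  0.9  0.9] M [-0.05 -0.35 -0.04] t 17.6167
depth along tool z from axis [0.0011 0.0003 0.0231]
```

Call:
carry_out(plan=[{"rot": [0, 0, 0], "xyz": [0, 0, 0.001], "grip": 255}, {"rot": [0, 0, 0], "xyz": [0, 0, 0.002], "grip": 255}, {"rot": [0, 0, 0], "xyz": [0, 0, 0.003], "grip": 255}, {"rot": [0, 0, 0], "xyz": [0, 0, 0.003], "grip": 255}])

```text
clock: 17.95
tool_pos: [0.6139, 0.0724, 0.1291]
eef_rot: [0.629, 0.76, 0.106, -0.125]
contact_force: [0.4, 0.0, 3.6]
opening: 0.111
finger_force: 35.0
```

```bash
python3 st.py
```

```text
foot local [0.0542 0.01   0.0768] F tool [ 1.1  0.4 -3.5] M [ 0.05 -0.17 -0.02] t 17.95
depth along tool z from axis [0.0019 0.0011 0.0252]
```

Call:
carry_out(plan=[{"rot": [0, 0, 0], "xyz": [0, 0, 0.001], "grip": 255}, {"rot": [0, 0, 0], "xyz": [0, 0, 0.0015], "grip": 255}, {"rot": [0, 0, 0], "xyz": [0, 0, 0.0015], "grip": 255}])

```text
clock: 18.2
tool_pos: [0.614, 0.073, 0.1283]
eef_rot: [0.629, 0.76, 0.106, -0.125]
contact_force: [-1.0, -3.2, 8.5]
opening: 0.112
finger_force: 35.0
```

```bash
python3 st.py
```

```text
foot local [0.0545 0.0106 0.076 ] F tool [-0.1 -1.6 -9. ] M [ 0.34 -0.31  0.05] t 18.2
depth along tool z from axis [0.0022 0.0014 0.0261]
```

Call:
carry_out(plan=[{"rot": [0, 0, 0], "xyz": [0, 0, 0.001], "grip": 255}, {"rot": [0, 0, 0], "xyz": [0, 0, 0.0015], "grip": 255}, {"rot": [0, 0, 0], "xyz": [0, 0, 0.0015], "grip": 255}])

```text
clock: 18.45
tool_pos: [0.6142, 0.0733, 0.1277]
eef_rot: [0.629, 0.76, 0.106, -0.125]
contact_force: [-2.4, -3.8, 13.8]
opening: 0.11
finger_force: 35.0
```

```bash
python3 st.py
```

```text
foot local [0.0547 0.0108 0.0754] F tool [  1.4  -3.  -14.2] M [ 0.68 -0.22 -0.02] t 18.45
depth along tool z from axis [0.0023 0.0016 0.0268]
```

Call:
carry_out(plan=[{"rot": [0, 0, 0], "xyz": [0, 0, -0.001], "grip": 255}, {"rot": [0, 0, 0], "xyz": [0, -0.0005, -0.002], "grip": 255}, {"rot": [0, 0, 0], "xyz": [0, -0.0005, -0.002], "grip": 195}, {"rot": [0, 0, 0], "xyz": [0, -0.0005, -0.002], "grip": 195}, {"rot": [0, 0, 0], "xyz": [0, -0.0005, -0.002], "grip": 195}, {"rot": [0, 0, 0], "xyz": [0, -0.0005, -0.002], "grip": 195}])

```text
clock: 18.95
tool_pos: [0.6127, 0.0732, 0.1272]
eef_rot: [0.629, 0.76, 0.105, -0.126]
contact_force: [-0.7, 0.0, -1.2]
opening: 0.237
finger_force: 0.0
```

Call:
carry_out(plan=[{"rot": [0, 0, 0], "xyz": [0, 0, -0.01], "grip": 195}, {"rot": [0, 0, 0], "xyz": [0, 0, -0.025], "grip": 195}, {"rot": [0, 0, 0], "xyz": [0, 0, -0.05], "grip": 195}, {"rot": [0, 0, 0], "xyz": [0, 0, -0.08], "grip": 195}, {"rot": [0, 0, 0], "xyz": [0, 0, -0.11], "grip": 195}, {"rot": [0, 0, 0], "xyz": [0, 0, -0.11], "grip": 195}])

```text
clock: 19.45
tool_pos: [0.6234, 0.0362, 0.2377]
eef_rot: [0.63, 0.759, 0.109, -0.121]
contact_force: [0.0, -0.1, 0.6]
opening: 0.235
finger_force: 0.0
```

Run:
```python
from h import *
s=r.get_state();c=cam("wrist",s);im=r.snapshot("wrist")[:,:,::-1];cv2.imwrite("pics/w8.png",im)
p=proj(c,W(.05,0,.12)).astype(int);print(p,s["tool_pos"])
for x in(-.040,-.027,.053,.067):print(x,proj(c,W(x,0,.112)).round(1))
g=im[:,:,1].astype(int)
# profile across the pin's axis (image column direction) above pin row
row=int(proj(c,W(.053,0,.112))[1])
# text rendering: coarse brightness map around the clip
x0,y0=p[0]-30,p[1]-45
for y in range(y0,y0+75,3):print(y,"".join("#@%*+=-:. "[min(9,int(g[y,x])*10//256)] for x in range(x0,x0+60,1)))
```

```text
[307 195] [0.6233883  0.03615279 0.23769912]
-0.04 [196.4 195.7]
-0.027 [212.4 195.6]
0.053 [311.4 195.3]
0.067 [328.7 195.2]
150 @@@@@%%***********************************+++***********=---
153 @@@@@@%******************************+-:::::::--+*******=---
156 @@@@@%%****************************+=-::::::::::-+******=---
159 %%%%%%%*****************************=-::::::::::-+******=---
162 *****%%%%*****************************=--::::--+********==--
165 *****%@#@%%***************************%%%%%*%%%*********=---
168 *****%@###@@%*****************************%%************+=--
171 *****%@#####@%******************************************+---
174 *****%@#####@%*******************+===+******************+---
177 %%%%%@#####@@%**************++===++=====+***************+---
180 %%%%%@@@@@@@%**************+=---==+=----=+**************+---
183 %%%%%*+======================----====---=++=====++******+---
186 ****+=------------------------::-=+=-::-===-----==+*****+---
189 ****=-:::::::::::::::::::::---::-=+=-::-===-:::---=+****+---
192 ****+-:::::::::::---::::::::-----=+=----==-::::-===+****+---
195 ****+=-::::::::::::::::::::-=====+++====++=-::::--=+****+---
198 ****+=----------------------====++*+====++=-------=+****+---
201 %%%%*=======================++++**%**++***+=======+*****+---
204 %%%%*++++++++++++========++++*%%%%%**%%%**++++++++******+---
207 %%%%%%*****************************%%%%%****************+---
210 @@@@@@@@@@@@@%%*****************************************+---
213 @@@@@@######@@%*********************%%%*****************+---
216 %%%%%%@#####@@%******************%%@@@@%%***************+=--
219 *****%@#####@%%******************%%%@@%%****************+=--
222 *****%@#####@%%********************%%@%%****************+=--
```

```bash
python3 -c "
from plant import r
print(r.finish_job())"
```

```text
the job is handed in; nothing more can be done
None
```

The pin was pushed home to its hard stop (about 9 N), the R-clip pressed down through the cross hole until its shoulder seated (about 14 N), and the clip released before I handed the job in at about 19.5 s. The clip sits leaning with the pin's roll (about 0.33 rad to the -y side), and seating was judged from contact forces and the wrist camera.

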